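# Reset the peak pointer of the gelato counter's thermometer

## Task

Start the shift at the gelato counter: first raise the clear splash visor of the peak thermometer (it has an orange bar for that) and set it at 60 degrees above level, at the green mark, where it must stay by itself when you let go. Then reach in under it and turn the black reset knob anticlockwise, back until the red peak pointer is fully home at its zero stop. Leave the visor at its mark, and do not disturb the bottle, cup, jar and spade standing about.

Things in the scene. Friction and masses are not known exactly. Their poses are not given: they have to be found in the camera images.
- console: Peak thermometer, fixed to the counter: white housing 200 x 220 x 34 mm on a steel stand, its face sloping 32 degrees from level, low edge (30 mm high) towards its own -x (its front), high edge (136 mm) at +x. Origin under its centre on the counter (z = 0), z up; its footprint reaches 95 mm to each side in x and 110 mm in y. Its heading varies. Two hinge brackets, at y = +107 and -107 mm, rise 45 mm above the face at the high edge.
- dial_centre (a point): Centre of the white dial (128 mm across) on the sloping face, on the knob's axis; axes as console.
- knob_grip (a point): Point on the axis of the black reset knob, 30 mm above the face, where to grip it. z points out of the face along the knob's axis (32 degrees from vertical, leaning to the console's front); x points along the grip bar and the red pointer, towards the pointer's tip (it turns with the knob). The grip bar is 46 mm long (x), 14 mm thick (y) and stands from 12 to 44 mm above the face, on a hub of 24 mm diameter; the pointer lies flat on the dial, under 9 mm above the face.
- peak_knob (a joint): Turn of the knob and pointer, rad: 0 at the zero stop (a black pin at half past seven on the dial, seen from the front), growing clockwise seen from outside, up to 3.6. Firm rubbing friction of 0.06 N m; it stays where it is left, and it stops hard at 0.
- visor_hinge (a point): Middle of the visor's hinge line, which runs along the console's y; at the rear of the console, 168 mm above the counter. Axes as console.
- visor_bar (a point): Middle of the visor's orange bar: round, 12 mm diameter, 114 mm long along the console's y, 172 mm from the hinge line. Two thin arms (8 mm) at y = +55 and -55 mm carry it, its middle 50 mm clear of the visor's front edge. Axes are the visor's: -x from the hinge to the bar, z its upper side.
- visor (a joint): Visor elevation, rad: 0 level (reaching from the hinge to the console's front), positive with the bar raised, -0.5 to 1.45. Clear pane 200 mm wide reaching 122 mm from the hinge. The green mark, on the rim of a round plate at the hinge's +y end, is at 1.047 (60 degrees). Stiff hinge (0.38 N m, about 2 to 3 N at the bar) that holds at any angle.
- bottle_mid (a point): Middle of a loose amber sauce bottle, 58 mm diameter, 185 mm high, half-way up; bystander.
- cup_mid (a point): Middle of a loose white gelato cup, 90 mm across the rim, 70 mm high, half-way up; bystander.
- jar_mid (a point): Middle of a loose green topping jar, 68 mm diameter, 105 mm high, half-way up; bystander.
- spade: Loose gelato spade 220 mm long lying flat on the counter, along its own x, handle to -x; bystander.

How it is judged:
By the outcome, as a careful person would: the job done as asked, in the order asked, and still so for the second after the job is handed in, with the robot touching nothing.
It also fails if it takes over 67 s, if anything falls off the work surface, if the arm or the gripper's body presses on something with over 40 N, if the wrist force passes 120 N, or if a joint passes its speed limit or range.

## Robot

A 7-joint arm with a two-finger parallel gripper is mounted at the origin on the work surface. World frame = base frame: x ahead of the robot, y to its left, z up, the work surface at z = 0. Lengths are in m, angles in degrees, forces in N, time in s.
With the tool pointing down it reaches from about 0.4 to 0.925 m from the base axis. Payload 4.1 kg.
Tool frame: the origin (TCP) lies on the centre line of the jaws, within the pads' length; the fingertips stand ahead of it and the grasp point (between the pads) is the TCP (finger_overhang is the z of the fingertips in the tool frame, in m); z points along the fingers, y is the direction in which the jaws open and shut (so a half turn about z gives the same grasp; the last joint's range is limited). The gripper opens to 85 mm and grips with 20 to 120 N. Pads are 22 mm wide; open, the fingers measure 114 mm over their backs; the gripper's body (76 mm by 85 mm) begins 54 mm behind the grasp point. The pads swing forward as they close: fully open they stand 13 mm farther back than shut.
Start: joints at [68.067, 22.827, 2.584, 88.041, -1.071, 69.15, -2.905], TCP at [0.182, -0.624, 0.25] pointing down, gripper open.
Joint ranges: [-161.44, 161.44], [-28.35, 127.94], [-78.24, 83.42], [0, 140.83], [-78.03, 258.03], [13.02, 114.36], [-168.23, 168.23]. Speed limits (degrees/s): [147.25, 147.25, 180, 180, 180, 180, 180].

## Interface

Orientations are given as a 3x3 rotation matrix whose columns are the frame's x, y, z axes.
In Python, from bench import get_obs, capture, camera_model, sign_off, finger_overhang gives the robot as it stands.
- The arm moves only by the tool move_arm, never from a script. Its argument "moves" is a list of rows, each an object with "xyz": the shift along the tool's x, y, z in cm, a list of three; "yaw": the turn about the tool's z in rad; "hand": the closure, from 0 (fully open) to 1 (shut). In form: [{"xyz": [x, y, z], "yaw": yaw, "hand": hand}, ...]. A call has 1 to 5 rows; each row shifts and turns the commanded pose from where the row before left it, along the tool's axes as they then stand; what a row does not reach is not made up. A row lasts 1/8 s, in which the tool goes at most 62.5 mm and 10.7 degrees, less where a joint would pass 70% of its speed; a pose out of reach is approached as far as the arm can. A call is refused whole if a number of a shift passes 6.25 or a number of a turn 0.188, either way. A call with a gripper value outside its range is refused whole. The fingers move at their own pace and stop on an object; the grip force is fixed at half the most. Time passes only in rows, so rows that do not move let the fingers close. It gives the time, the measured TCP pose, the force and the opening at its end, in the units of the state.
- get_obs(): the state, without advancing time (a new reading comes with each control period).
- capture(name): name is "scene" or "top" or "wrist"; returns the picture (384x512x3 uint8, red, green, blue); there is no depth.
- camera_model(name): a dict with "vertical_fov" (degrees; the focal length in pixels is half the picture's height over the tangent of half this angle, whatever the lens; pixels are square), "cx", "cy" (the principal point, pixels), "pose" (4x4, takes a point from camera to world coordinates); the wrist camera has in their place "hand_eye" (4x4, takes a point from camera to tool coordinates, whose origin is the TCP and whose axes are the flange's). Camera axes: x right, y down, z forward; pixel columns grow to the right and rows downward; lengths in m; the calibration is good to about 2 mm. A picture is of the moment at which its call begins: read the wrist's pose just before it. camera_model takes no time and is no camera call.
- sign_off(): hands the job in, once; it reports no verdict.
The state is a dict: "t": time; "joints": joint angles; "joint_vel": joint speeds; "joint_torque": joint torques, N m; "ee_pos": TCP position; "eef_rot": TCP orientation; "force": force on the tool from outside, world axes, zero at the start; "ft_torque": the same for the moment, N m; "width": finger opening in m.
Only numpy, scipy, OpenCV 4.12 (cv2) and the standard library are available. Lean on these libraries where they do the work, as an engineer would, in place of code of your own. Each camera call takes 0.05 s, during which the arm holds its last target.

## Working session

There is one attempt and no reset: what is moved stays moved. The work goes in short steps, Python scripts to look and compute and a tool call to move; the robot and the scene stay as the last step left them, time stands still between calls to the robot, and variables do not carry over. Pictures are saved under pics/ and viewed, and the job is handed in when it is done.

Besides the shell and the picture viewer there is one more tool, called after "Request:" as name(argument=value, ...) on one line, values as JSON. move_arm: Moves the arm, as the interface text tells. Its arguments: {"type":"object","properties":{"moves":{"type":"array","items":{"type":"object","properties":{"xyz":{"type":"array","items":{"type":"number"}},"yaw":{"type":"number"},"hand":{"type":"number"}}}}},"required":["moves"]}

```bash
ls; mkdir -p pics
python3 - <<'E'
from bench import *
import cv2, numpy as np
print(get_obs()); print(finger_overhang)
for n in ("scene","top","wrist"):
    m=camera_model(n); print(n,m)
    cv2.imwrite(f"pics/{n}0.png",capture(n)[:,:,::-1])
E
```

```text
pics
{'t': 0.0, 'joints': array([68.06755152, 22.8704961 ,  2.57997385, 88.11519066, -1.06987472,
       69.14926537, -2.90621528]), 'joint_vel': array([-0.03385057, -0.03581376, -0.03391367, -0.0743536 , -0.03490269,
        0.072606  , -0.05078362]), 'joint_torque': array([ 9.11456937e-05, -4.75121641e+01,  1.36467844e+00, -2.54220146e+01,
        1.15709580e-02,  9.49511508e-03,  9.07846598e-07]), 'ee_pos': array([ 0.18184881, -0.62341729,  0.2492715 ]), 'eef_rot': array([[ 9.59971331e-01,  2.80097426e-01, -6.90334840e-04],
       [ 2.80098233e-01, -9.59969642e-01,  1.80720821e-03],
       [-1.56506123e-04, -1.92822963e-03, -9.99998129e-01]]), 'force': array([ 1.28391837, -0.12328218, -0.23975638]), 'ft_torque': array([0.01621725, 0.01733191, 0.07495452]), 'width': 0.08552956866421278}
0.019
scene {'vertical_fov': 52.61742631294182, 'cx': 252.60753557314442, 'cy': 186.45624896990597, 'pose': array([[-0.74818587,  0.54171067, -0.38310241,  0.81799085],
       [ 0.66348506,  0.60882007, -0.43488584,  0.38198285],
       [-0.00234186, -0.57955817, -0.81492751,  0.80216876],
       [ 0.        ,  0.        ,  0.        ,  1.        ]])}
top {'vertical_fov': 46.26086207465249, 'cx': 261.1713698889617, 'cy': 184.66435812218722, 'pose': array([[-0.02737882, -0.98517777,  0.16933739,  0.3580761 ],
       [-0.9992746 ,  0.0314594 ,  0.02146097,  0.02913322],
       [-0.02647012, -0.16862698, -0.98532445,  1.08979779],
       [ 0.        ,  0.        ,  0.        ,  1.        ]])}
wrist {'vertical_fov': 71.72455067012518, 'cx': 257.8205036291025, 'cy': 190.5552035161422, 'hand_eye': array([[ 2.68709584e-04, -9.56586333e-01, -2.91448992e-01,
         7.50614155e-02],
       [ 9.99999867e-01,  1.28524735e-04,  5.00137408e-04,
         1.39026729e-03],
       [-4.40966205e-04, -2.91449087e-01,  9.56586240e-01,
        -1.25006293e-01],
       [ 0.00000000e+00,  0.00000000e+00,  0.00000000e+00,
         1.00000000e+00]])}
```

View pics/scene0.png

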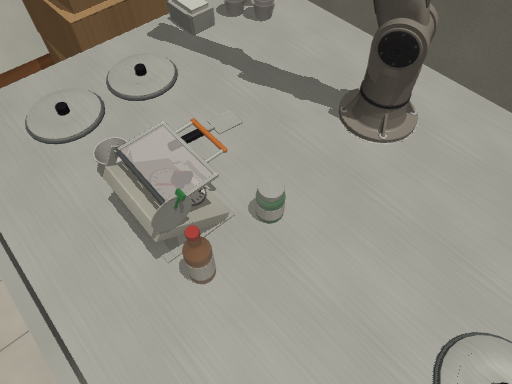

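View pics/top0.png

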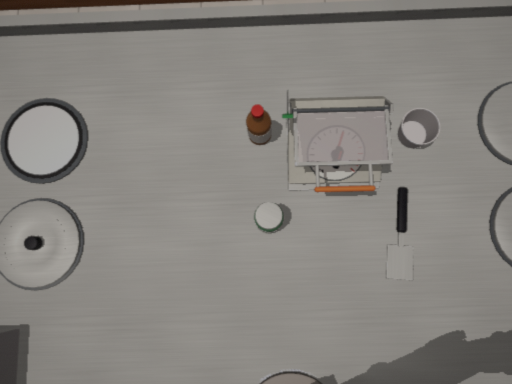

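View pics/wrist0.png

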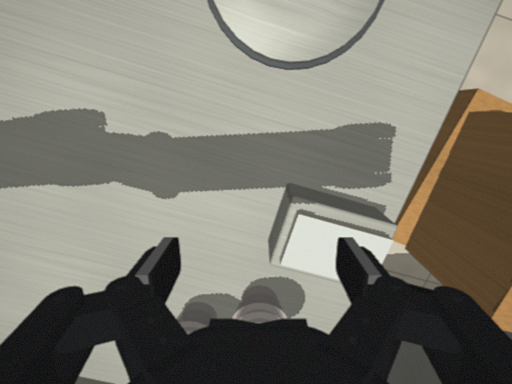

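Run:
```python
import cv2
a=cv2.imread('pics/top0.png')[80:290,235:455]; cv2.imwrite('pics/tz.png',cv2.resize(a,None,fx=2.8,fy=2.8,interpolation=2)[:600])
a=cv2.imread('pics/scene0.png')[105:295,80:300]; cv2.imwrite('pics/sz.png',cv2.resize(a,None,fx=3,fy=3,interpolation=2)[:600])
```

```text
(no output)
```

View pics/tz.png

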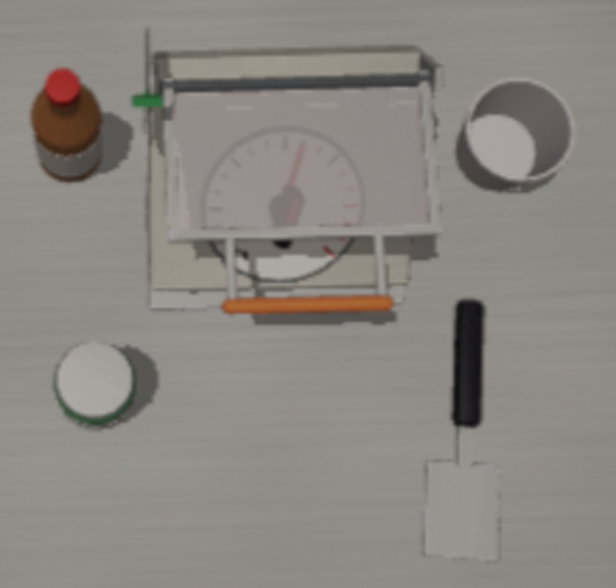

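View pics/sz.png

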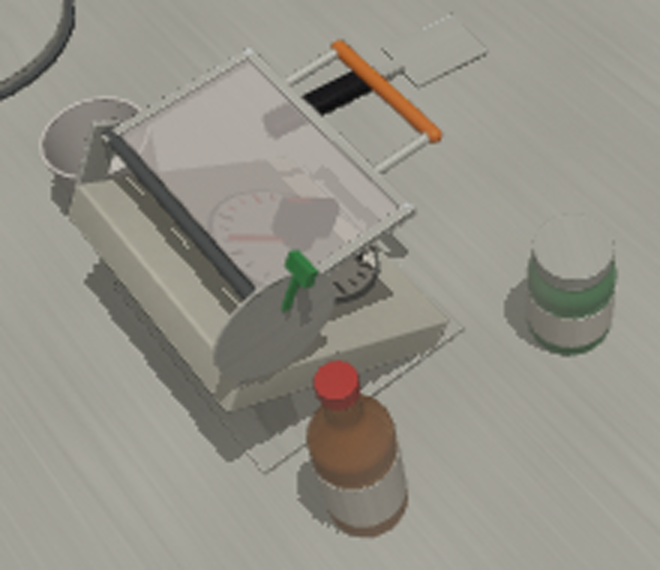

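```bash
cat > h.py <<'E'
import numpy as np, cv2
from bench import *
def ray(n,uv,obs=None):
    m=camera_model(n); f=192/np.tan(np.radians(m['vertical_fov']/2))
    P=m['pose'] if 'pose' in m else None
    if P is None:
        T=np.eye(4);T[:3,:3]=obs['eef_rot'];T[:3,3]=obs['ee_pos'];P=T@m['hand_eye']
    d=P[:3,:3]@np.array([(uv[0]-m['cx'])/f,(uv[1]-m['cy'])/f,1]); return P[:3,3],d/np.linalg.norm(d)
def plane(n,uv,z,obs=None):
    o,d=ray(n,uv,obs); return o+d*(z-o[2])/d[2]
def tri(r1,r2):
    (o1,d1),(o2,d2)=r1,r2
    A=np.c_[d1,-d2]; s,t=np.linalg.lstsq(A,o2-o1,rcond=None)[0]
    a,b=o1+s*d1,o2+t*d2; return (a+b)/2,np.linalg.norm(a-b)
def mask(im,lo,hi):
    return cv2.inRange(cv2.cvtColor(im,cv2.COLOR_RGB2HSV),lo,hi)
def barends(im):
    m=mask(im,(5,160,90),(18,255,255)); n,l,s,c=cv2.connectedComponentsWithStats(m)
    i=1+np.argmax(s[1:,4]); p=np.argwhere(l==i)[:,::-1].astype(float)
    mu=p.mean(0); v=np.linalg.svd(p-mu,full_matrices=False)[2][0]; t=(p-mu)@v
    return mu,mu+v*t.min(),mu+v*t.max(),len(p)
E
python3 - <<'E'
from h import *
S=cv2.imread('pics/scene0.png')[:,:,::-1];T=cv2.imread('pics/top0.png')[:,:,::-1]
a=barends(S);b=barends(T);print(a,b)
bs=sorted(b[1:3],key=lambda p:p[0]); as_=sorted(a[1:3],key=lambda p:-p[0]) # top left=+y ; 
print('mid',tri(ray('scene',a[0]),ray('top',b[0])))
for i in (0,1): print(tri(ray('scene',as_[i]),ray('top',bs[i])))
# zoomed picks
tz=lambda u,v:(235+u/2.8,80+v/2.8); sz=lambda u,v:(80+u/3,105+v/3)
print('hinge+y',tri(ray('top',tz(165,86)),ray('scene',sz(250,292))))
print('hinge-y',tri(ray('top',tz(430,76)),ray('scene',sz(108,133))))
print('front+y corner z30',plane('top',tz(151,290),.03),'rear at168', plane('top',tz(165,86),.168),plane('top',tz(430,76),.168))
print('jar',plane('top',tz(95,378),.105),'bottlecap',plane('top',tz(63,85),.185))
print('cup rim', plane('top',tz(520,133),.07))
print('spade',plane('top',tz(468,310),.01),plane('top',tz(460,560),.0))
E
```

```text
(array([208.25888325, 134.74111675]), array([191.00027917, 118.99969392]), array([225.54062847, 150.50364642]), 197) (array([344.93385214, 188.52140078]), array([374.01843134, 187.96709151]), array([314.98269916, 189.09222566]), 257)
mid (array([ 0.5022338 , -0.12308166,  0.1725867 ]), np.float64(0.00021962007388499137))
(array([ 0.50300603, -0.06168416,  0.17351102]), np.float64(0.0006902267426052687))
(array([ 0.50231052, -0.18318632,  0.17563474]), np.float64(0.0037299725318936552))
hinge+y (array([ 0.67440024, -0.0284606 ,  0.18289189]), np.float64(0.012398919545322766))
hinge-y (array([ 0.67476187, -0.22612002,  0.16768848]), np.float64(0.0011547838707952906))
front+y corner z30 [ 0.54074343 -0.01418614  0.03      ] rear at168 [ 0.6745568  -0.02518518  0.168     ] [ 0.67513973 -0.22643763  0.168     ]
jar [0.45918084 0.03539302 0.105     ] bottlecap [0.67229722 0.05221776 0.185     ]
cup rim [ 0.65660943 -0.32422271  0.07      ]
spade [ 0.51799173 -0.2869501   0.01      ] [ 0.30721342 -0.26620426  0.        ]
```

Run:
```python
from h import *
tz=lambda u,v:(235+u/2.8,80+v/2.8); sz=lambda u,v:(80+u/3,105+v/3)
print('dial bottom (z=.049)',plane('top',tz(284,280),.049),'top (z=.117)',plane('top',tz(284,127),.117))
print('dial L',plane('top',tz(203,205),.083),'R',plane('top',tz(364,205),.083))
for z in (.1,.12): print('bar blob',plane('top',tz(285,208),z),'lower',plane('top',tz(283,243),z))
print('tip',plane('top',tz(302,145),.11))
a=cv2.imread('pics/top0.png')[110:190,285:400]; cv2.imwrite('pics/tz2.png',cv2.resize(a,None,fx=6.5,fy=6.5,interpolation=2))
```

```text
dial bottom (z=.049) [ 0.54240225 -0.12485456  0.049     ] top (z=.117) [ 0.65443301 -0.12168888  0.117     ]
dial L [ 0.60089134 -0.0572247   0.083     ] R [ 0.59645244 -0.18830395  0.083     ]
bar blob [ 0.59209198 -0.12137387  0.1       ] lower [ 0.5634428  -0.11818247  0.1       ]
bar blob [ 0.58736343 -0.1183327   0.12      ] lower [ 0.55929313 -0.11520578  0.12      ]
tip [ 0.64108337 -0.13631489  0.11      ]
```

View pics/tz2.png

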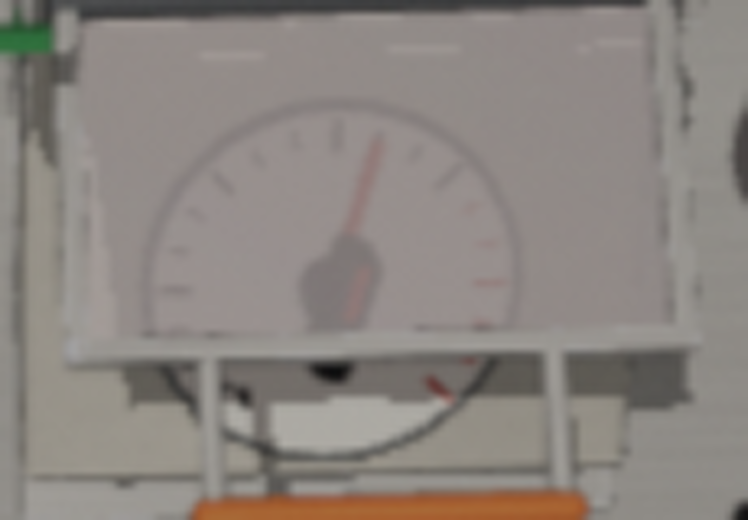

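Request:
move_arm(moves=[{"xyz": [0, 0, -1], "yaw": -0.18, "hand": 0}, {"xyz": [0, 0, -1], "yaw": -0.18, "hand": 0}, {"xyz": [0, 0, -1], "yaw": -0.18, "hand": 0}, {"xyz": [0, 0, -1], "yaw": -0.18, "hand": 0}, {"xyz": [0, 0, -1], "yaw": -0.18, "hand": 0}])

```text
t: 0.78
ee_pos: [0.1819, -0.6238, 0.3002]
eef_rot: [[0.372, 0.928, -0.0], [0.928, -0.372, 0.001], [0.001, -0.001, -1.0]]
force: [-0.5, -0.4, -0.1]
width: 0.0855
```

Request:
move_arm(moves=[{"xyz": [0, 0, 0], "yaw": -0.18, "hand": 0}, {"xyz": [0, 0, 0], "yaw": -0.18, "hand": 0}, {"xyz": [0, 0, 0], "yaw": -0.02, "hand": 0}])

```text
t: 1.15
ee_pos: [0.1818, -0.6239, 0.2999]
eef_rot: [[0.008, 1.0, -0.0], [1.0, -0.008, 0.001], [0.001, -0.0, -1.0]]
force: [0.3, 0.0, -1.1]
width: 0.0855
```

Request:
move_arm(moves=[{"xyz": [4.5, 2.9, 0], "yaw": 0, "hand": 0}, {"xyz": [4.5, 2.9, 0], "yaw": 0, "hand": 0}, {"xyz": [4.5, 2.9, 0], "yaw": 0, "hand": 0}, {"xyz": [4.5, 2.9, 0], "yaw": 0, "hand": 0}, {"xyz": [4.5, 2.9, 0], "yaw": 0, "hand": 0}])

```text
t: 1.78
ee_pos: [0.3294, -0.3984, 0.3003]
eef_rot: [[0.01, 1.0, 0.0], [1.0, -0.01, -0.0], [-0.0, 0.0, -1.0]]
force: [-0.1, -0.9, 0.5]
width: 0.0857
```

Request:
move_arm(moves=[{"xyz": [4.5, 2.9, 0], "yaw": 0, "hand": 0}, {"xyz": [4.5, 2.9, 0], "yaw": 0, "hand": 0}, {"xyz": [4.5, 2.9, 0], "yaw": 0, "hand": 0}, {"xyz": [4.5, 2.9, 0], "yaw": 0, "hand": 0}, {"xyz": [4.5, 2.9, 0], "yaw": 0, "hand": 0}])

```text
t: 2.4
ee_pos: [0.4758, -0.1746, 0.3004]
eef_rot: [[0.01, 1.0, 0.0], [1.0, -0.01, -0.001], [-0.001, 0.0, -1.0]]
force: [0.2, 0.4, 0.2]
width: 0.0854
```

Request:
move_arm(moves=[{"xyz": [4.5, 2.9, 0], "yaw": 0, "hand": 0}, {"xyz": [0, 0, 0], "yaw": 0, "hand": 0}])

```text
t: 2.65
ee_pos: [0.5064, -0.1259, 0.3005]
eef_rot: [[0.0, 1.0, 0.001], [1.0, -0.0, 0.002], [0.002, 0.001, -1.0]]
force: [-0.3, -0.7, -0.4]
width: 0.0851
```

Run:
```python
from h import *
o=get_obs(); W=capture('wrist'); cv2.imwrite('pics/w1.png',W[:,:,::-1])
b=barends(W); print(b, o['joints'])
for p in b[:3]: print(plane('wrist',p,.1726,o))
T=cv2.imread('pics/top0.png')[:,:,::-1]
print(tri(ray('wrist',b[0],o),ray('top',barends(T)[0])))
```

```text
(array([254.95270786, 181.11670481]), array([255.19293482, 120.98878503]), array([254.70146124, 244.00280252]), 1311) [ 39.46858487   9.30343559 -33.88944511 100.707733     5.29796269
  71.55474355   4.24684883]
[ 0.50489825 -0.11985021  0.1726    ]
[ 0.50529175 -0.06252031  0.1726    ]
[ 0.50442531 -0.18875479  0.1726    ]
(array([ 0.50502076, -0.12582201,  0.15217739]), np.float64(0.0012860488272484452))
```

View pics/w1.png

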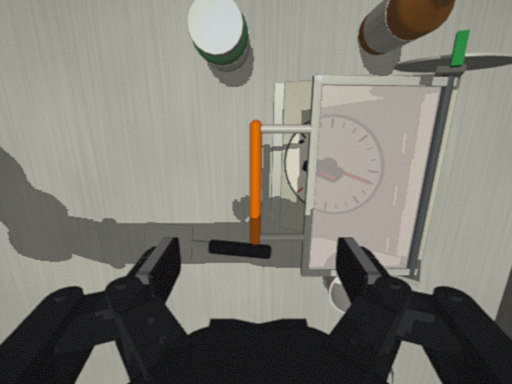

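Request:
move_arm(moves=[{"xyz": [0.1, -0.2, 4], "yaw": 0, "hand": 0}, {"xyz": [0, 0, 4], "yaw": 0, "hand": 0}, {"xyz": [0, 0, 3], "yaw": 0, "hand": 0}, {"xyz": [0, 0, 1.8], "yaw": 0, "hand": 0}, {"xyz": [0, 0, 0], "yaw": 0, "hand": 0}])

```text
t: 3.32
ee_pos: [0.5016, -0.1311, 0.1715]
eef_rot: [[0.009, 1.0, -0.002], [1.0, -0.009, 0.0], [0.0, -0.002, -1.0]]
force: [-0.0, 0.4, 0.2]
width: 0.0853
```

Run:
```python
from h import *
o=get_obs(); 
for n in ('scene','wrist'): cv2.imwrite(f'pics/{n}2.png',capture(n)[:,:,::-1])
```

```text
(no output)
```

View pics/scene2.png

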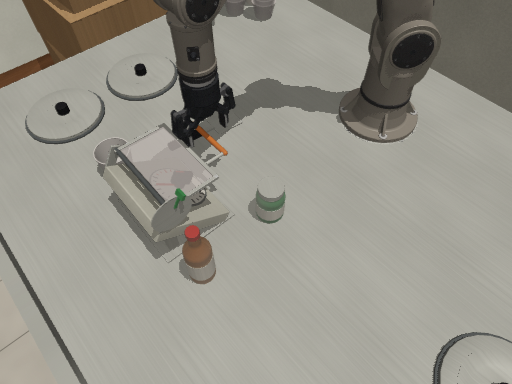

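View pics/wrist2.png

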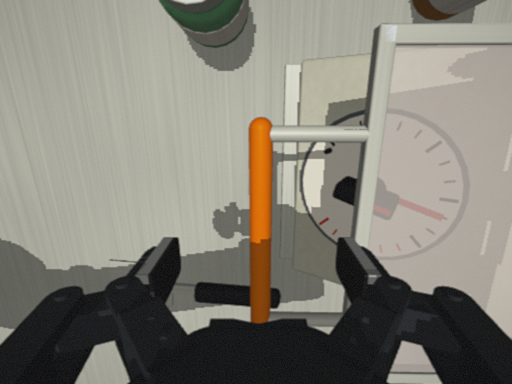

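Request:
move_arm(moves=[{"xyz": [0, 0, 0], "yaw": 0, "hand": 0.5}, {"xyz": [0, 0, 0], "yaw": 0, "hand": 1}, {"xyz": [0, 0, 0], "yaw": 0, "hand": 1}, {"xyz": [0, 0, 0], "yaw": 0, "hand": 1}, {"xyz": [0, 0, 0], "yaw": 0, "hand": 1}])

```text
t: 4.05
ee_pos: [0.5037, -0.1302, 0.1727]
eef_rot: [[0.007, 1.0, 0.003], [1.0, -0.007, -0.0], [-0.0, 0.003, -1.0]]
force: [2.9, 0.5, 0.3]
width: 0.0098
```

Request:
move_arm(moves=[{"xyz": [0, 0, 0], "yaw": 0, "hand": 1}, {"xyz": [0, 0, 0], "yaw": 0, "hand": 1}, {"xyz": [0, 0, 0], "yaw": 0, "hand": 1}])

```text
t: 4.42
ee_pos: [0.5037, -0.1303, 0.1727]
eef_rot: [[0.007, 1.0, 0.003], [1.0, -0.007, -0.0], [-0.0, 0.003, -1.0]]
force: [5.8, 0.0, -0.1]
width: 0.0097
```

Run:
```python
from h import *
o=get_obs(); W=capture('wrist')
cv2.imwrite(f'pics/wrist3.png',W[:,:,::-1]); print(barends(W),o['ee_pos'],o['width'])
```

```text
(array([257.95264071, 216.82097694]), array([258.07098103, 118.9976664 ]), array([257.82539634, 322.00462772]), 4033) [ 0.50369132 -0.13026475  0.17274622] 0.009698471911270986
```

View pics/wrist3.png

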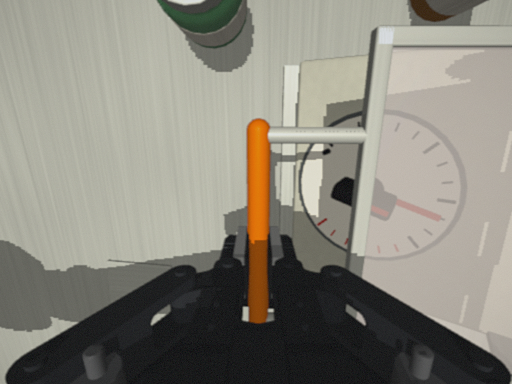

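Request:
move_arm(moves=[{"xyz": [0, 0.06, -1.05], "yaw": 0, "hand": 1}, {"xyz": [0, 0.19, -1.49], "yaw": 0, "hand": 1}, {"xyz": [0, 0.33, -1.46], "yaw": 0, "hand": 1}, {"xyz": [0, 0.45, -1.43], "yaw": 0, "hand": 1}, {"xyz": [0, 0, 0], "yaw": 0, "hand": 1}])

```text
t: 5.1
ee_pos: [0.5111, -0.1303, 0.2273]
eef_rot: [[0.007, 1.0, -0.004], [1.0, -0.007, -0.0], [-0.0, -0.004, -1.0]]
force: [-5.1, 0.1, 4.1]
width: 0.0097
```

Request:
move_arm(moves=[{"xyz": [0, 0.57, -1.39], "yaw": 0, "hand": 1}, {"xyz": [0, 0.69, -1.33], "yaw": 0, "hand": 1}, {"xyz": [0, 0.81, -1.27], "yaw": 0, "hand": 1}, {"xyz": [0, 0.91, -1.19], "yaw": 0, "hand": 1}, {"xyz": [0, 0, 0], "yaw": 0, "hand": 1}])

```text
t: 5.72
ee_pos: [0.5361, -0.1306, 0.2791]
eef_rot: [[0.008, 1.0, -0.018], [1.0, -0.008, -0.001], [-0.001, -0.018, -1.0]]
force: [-20.1, 1.3, 14.1]
width: 0.0094
```

Request:
move_arm(moves=[{"xyz": [0, 1.02, -1.1], "yaw": 0, "hand": 1}, {"xyz": [0, 1.1, -1.02], "yaw": 0, "hand": 1}, {"xyz": [0, 1.19, -0.91], "yaw": 0, "hand": 1}, {"xyz": [0, 0, 0], "yaw": 0, "hand": 1}, {"xyz": [0, 0, 0], "yaw": 0, "hand": 1}])

```text
t: 6.35
ee_pos: [0.5674, -0.1309, 0.3137]
eef_rot: [[0.009, 1.0, -0.02], [1.0, -0.009, -0.003], [-0.003, -0.02, -1.0]]
force: [-29.6, 2.3, 31.5]
width: 0.0096
```

Run:
```python
from h import *
o=get_obs(); S=capture('scene');T=capture('top')
cv2.imwrite('pics/s4.png',cv2.resize(S[50:290,60:320],None,fx=2.3,fy=2.3,interpolation=2)[:,:,::-1])
cv2.imwrite('pics/t4.png',T[:,:,::-1]); print(o['ee_pos'],o['force'])
```

```text
[ 0.5674447  -0.13085377  0.31367946] [-29.59225391   2.32618715  31.53662849]
```

View pics/s4.png

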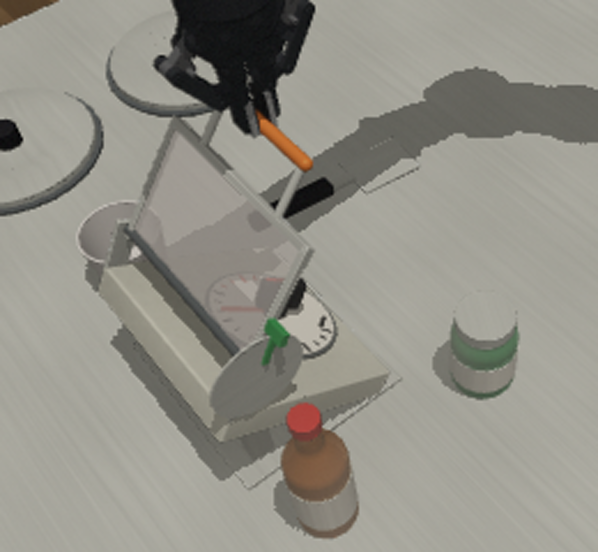

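View pics/t4.png

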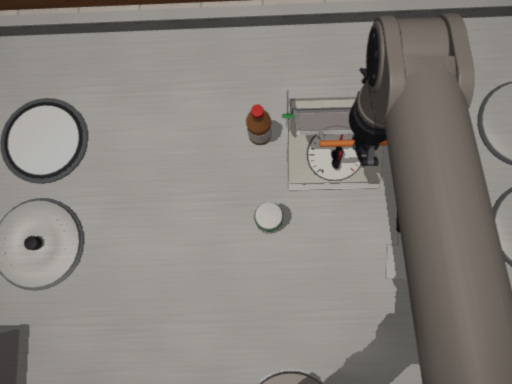

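Run:
```python
import numpy as np
from scipy.optimize import least_squares
P=np.array([[.5037,.1727],[.5111,.2273],[.5361,.2791],[.5674,.3137]])
f=lambda c:np.hypot(*(P-c).T)-.172
r=least_squares(f,[.675,.168]);print(r.x,r.fun*1e3)
print(np.degrees(np.arctan2(P[:,1]-r.x[1],r.x[0]-P[:,0])))
from h import *
S=cv2.imread('pics/scene0.png')[:,:,::-1]
# hinge rod ends with refined pictures: bracket tops
T=cv2.imread('pics/t4.png'); cv2.imwrite('pics/t4z.png',cv2.resize(T[85:200,275:400],None,fx=5,fy=5,interpolation=2))
```

```text
[0.67597378 0.17970142] [ 0.41599286 -0.39292548 -0.40526702  0.46415816]
[-2.32728949 16.10327614 35.39876528 50.98351123]
```

View pics/t4z.png

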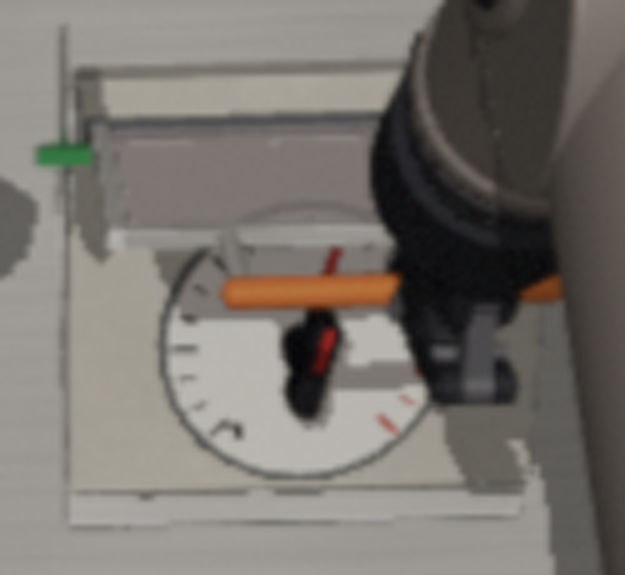

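Request:
move_arm(moves=[{"xyz": [0, 0.1, -0.8], "yaw": 0, "hand": 1}, {"xyz": [0, 0.6, -0.4], "yaw": 0, "hand": 1}, {"xyz": [0, 0.6, -0.3], "yaw": 0, "hand": 1}, {"xyz": [0, 0, 0], "yaw": 0, "hand": 1}, {"xyz": [0, 0, 0], "yaw": 0, "hand": 1}])

```text
t: 7.08
ee_pos: [0.5853, -0.131, 0.3277]
eef_rot: [[0.008, 1.0, -0.007], [1.0, -0.008, -0.002], [-0.002, -0.007, -1.0]]
force: [-15.0, 1.0, 16.2]
width: 0.0093
```

Run:
```python
from h import *
o=get_obs(); S=capture('scene');T=capture('top')
cv2.imwrite('pics/s5.png',S[:,:,::-1]);cv2.imwrite('pics/t5.png',T[:,:,::-1])
print(o['ee_pos'],o['force'])
p=o['ee_pos'];print(np.degrees(np.arctan2(p[2]-.1797,.676-p[0])),np.hypot(p[2]-.1797,.676-p[0]))
a=barends(S);b=barends(T)
q=max(a[1:3],key=lambda p:p[0]); r=min(b[1:3],key=lambda p:p[0]); print(q,r)
e,d=tri(ray('scene',q),ray('top',r)); print('bar +y end',e,d,np.degrees(np.arctan2(e[2]-.168,.6755-e[0])),np.hypot(e[2]-.168,.6755-e[0]))
```

```text
[ 0.58528089 -0.1309722   0.32769221] [-14.9671191    0.96370903  16.23415023]
58.49173534862943 0.17358470467415613
[184.66241438 122.34207336] [319.94402342 131.69313592]
bar +y end [ 0.58473526 -0.06185664  0.31195028] 0.000984955238565274 57.7674048192992 0.17017614498791944
```

Request:
move_arm(moves=[{"xyz": [0, 0.15, -0.3], "yaw": 0, "hand": 1}, {"xyz": [0, 0.15, -0.3], "yaw": 0, "hand": 1}, {"xyz": [0, 0, 0], "yaw": 0, "hand": 1}, {"xyz": [0, 0, 0], "yaw": 0, "hand": 1}])

```text
t: 7.68
ee_pos: [0.5902, -0.1311, 0.3313]
eef_rot: [[0.007, 1.0, -0.003], [1.0, -0.007, -0.001], [-0.001, -0.003, -1.0]]
force: [-7.0, -0.0, 5.4]
width: 0.0093
```

```bash
cat > chk.py <<'E'
from h import *
import sys
k=sys.argv[1]
o=get_obs(); S=capture('scene');T=capture('top')
cv2.imwrite(f'pics/s{k}.png',S[:,:,::-1]);cv2.imwrite(f'pics/t{k}.png',T[:,:,::-1])
cv2.imwrite(f'pics/sz{k}.png',cv2.resize(S[50:290,60:320],None,fx=2.3,fy=2.3,interpolation=2)[:,:,::-1])
print(o['t'],o['ee_pos'],o['force'])
p=o['ee_pos'];print(np.degrees(np.arctan2(p[2]-.1797,.676-p[0])),np.hypot(p[2]-.1797,.676-p[0]))
a=barends(S);b=barends(T)
for i in range(3):
  q=sorted(a[1:3],key=lambda p:-p[0])+[a[0]]; r=sorted(b[1:3],key=lambda p:p[0])+[b[0]]
  e,d=tri(ray('scene',q[i]),ray('top',r[i])); print('bar',i,e,d,np.degrees(np.arctan2(e[2]-.168,.6755-e[0])),np.hypot(e[2]-.168,.6755-e[0]))
E
python3 chk.py 6
```

```text
7.675 [ 0.5901702  -0.13106113  0.33126818] [-6.96693646e+00 -2.56241614e-03  5.39911109e+00]
60.47805370473872 0.17418285650906012
bar 0 [ 0.58989347 -0.06199499  0.3153432 ] 0.0016824429596394438 59.84337378077542 0.17040685455572355
bar 1 [ 0.59005283 -0.12494541  0.32686194] 0.010102920699132616 61.725498826759846 0.18038385494328713
bar 2 [ 0.58966974 -0.09300127  0.31865252] 0.0033745664416710256 60.328823288071106 0.17338689533999913
```

Request:
move_arm(moves=[{"xyz": [0, -0.12, 0], "yaw": 0, "hand": 1}, {"xyz": [0, 0, 0], "yaw": 0, "hand": 0.85}, {"xyz": [0, 0, 0], "yaw": 0, "hand": 0.6}, {"xyz": [0, 0, 0], "yaw": 0, "hand": 0.3}, {"xyz": [0, 0, 0], "yaw": 0, "hand": 0}])

```text
t: 8.4
ee_pos: [0.5908, -0.1307, 0.3296]
eef_rot: [[0.007, 1.0, 0.001], [1.0, -0.007, 0.0], [0.0, 0.001, -1.0]]
force: [-0.1, 0.6, -0.4]
width: 0.0671
```

Request:
move_arm(moves=[{"xyz": [0, 0, 0], "yaw": 0, "hand": 0}, {"xyz": [0, 0, -2], "yaw": 0, "hand": 0}, {"xyz": [0, 0, -5], "yaw": 0, "hand": 0}, {"xyz": [0, -5, -2], "yaw": 0, "hand": 0}, {"xyz": [0, -6, 0], "yaw": 0, "hand": 0}])

```text
t: 9.02
ee_pos: [0.4809, -0.1297, 0.4214]
eef_rot: [[0.006, 1.0, 0.004], [1.0, -0.006, 0.0], [0.0, 0.004, -1.0]]
force: [0.6, -0.0, -0.3]
width: 0.0852
```

Request:
move_arm(moves=[{"xyz": [-4, -4, 0], "yaw": 0, "hand": 0}, {"xyz": [-6, 0, 0], "yaw": 0, "hand": 0}, {"xyz": [-6, 0, 0], "yaw": 0, "hand": 0}, {"xyz": [0, 0, 0], "yaw": 0, "hand": 0}])

```text
t: 9.52
ee_pos: [0.4373, -0.2954, 0.4186]
eef_rot: [[0.017, 1.0, -0.002], [1.0, -0.017, -0.001], [-0.001, -0.002, -1.0]]
force: [0.4, 0.8, -0.8]
width: 0.0854
```

```bash
python3 chk.py 7
```

```text
9.525 [ 0.43732575 -0.29541918  0.41859091] [ 0.36350231  0.83473061 -0.7921566 ]
45.02599327499641 0.3376896005343425
bar 0 [ 0.58972038 -0.06175935  0.31596989] 0.0011319469166111732 59.89870230157043 0.17103576395566836
bar 1 [ 0.58920704 -0.18410848  0.3184204 ] 0.0036095305463657323 60.15803001583346 0.17341502234342568
bar 2 [ 0.58917577 -0.12300577  0.31536322] 0.00031337982198653794 59.63855980163683 0.17078580721635064
```

View pics/sz7.png

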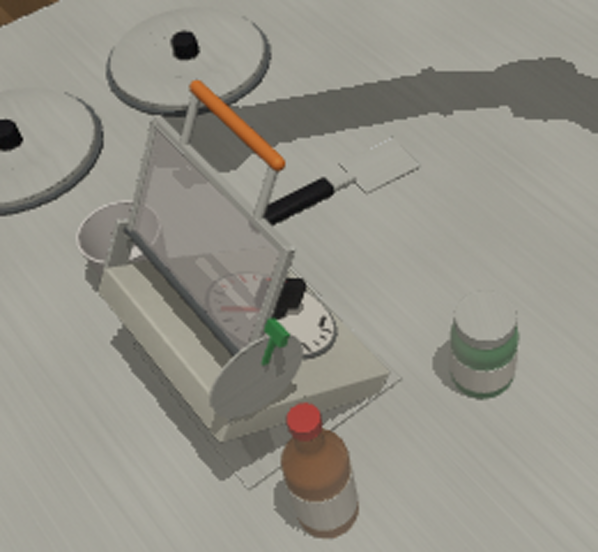

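View pics/t7.png

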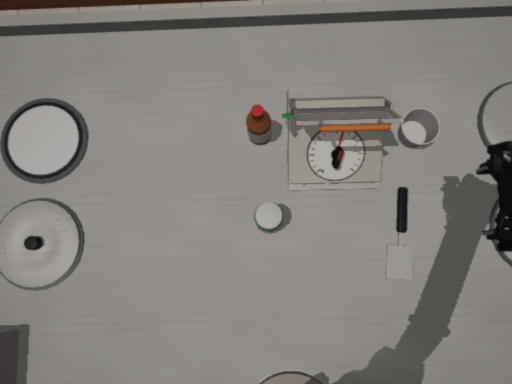

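Run:
```python
import cv2
T=cv2.imread('pics/t7.png'); cv2.imwrite('pics/t7z.png',cv2.resize(T[120:195,285:390],None,fx=7,fy=7,interpolation=2))
T=cv2.imread('pics/s7.png'); cv2.imwrite('pics/s7z.png',cv2.resize(T[150:220,135:220],None,fx=8,fy=8,interpolation=2))
```

```text
(no output)
```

View pics/t7z.png

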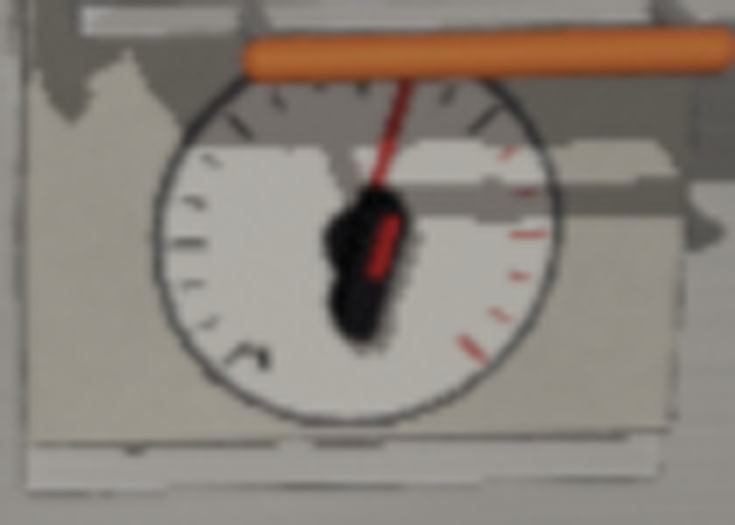

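View pics/s7z.png

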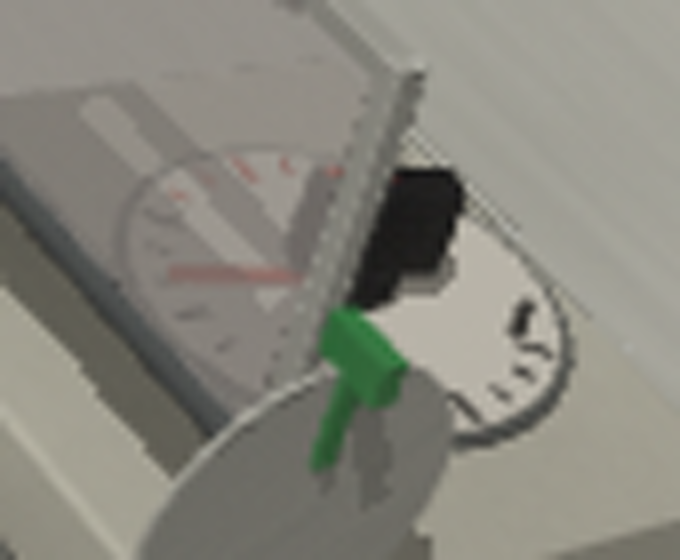

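Run:
```python
from h import *
t=lambda u,v:(285+u/7,120+v/7); s=lambda u,v:(135+u/8,150+v/8)
print('pin',tri(ray('top',t(262,352)),ray('scene',s(520,318))))
print('corner',tri(ray('top',t(28,443)),ray('scene',(60+387/2.3,50+378/2.3))))
for z in (.0655,.083): 
  print('dial L,R,bottom',plane('top',t(157,238),z),plane('top',t(558,228),z),plane('top',t(352,423),z-.034))
  print('9 tick',plane('top',t(187,243),z),'3 tick',plane('top',t(528,234),z))
print('tail top',tri(ray('top',t(352,335)),ray('scene',s(445,190))))
print('rear edge .136',plane('top',(275+80/5,85+70/5),.136))
```

```text
pin (array([ 0.5653278 , -0.09243367,  0.05440086]), np.float64(0.0007333568891281493))
corner (array([ 0.54439624, -0.01539224,  0.01493518]), np.float64(0.001050625746065681))
dial L,R,bottom [ 0.6032366  -0.05847537  0.0655    ] [ 0.60215161 -0.19152441  0.0655    ] [ 0.54455225 -0.12467547  0.0315    ]
9 tick [ 0.60119108 -0.0683649   0.0655    ] 3 tick [ 0.60044264 -0.18148183  0.0655    ]
dial L,R,bottom [ 0.59904807 -0.05697859  0.083     ] [ 0.59798161 -0.18775451  0.083     ] [ 0.54146868 -0.12213209  0.049     ]
9 tick [ 0.59703749 -0.06669915  0.083     ] 3 tick [ 0.59630184 -0.1778835   0.083     ]
tail top (array([ 0.56463272, -0.11920589,  0.08887906]), np.float64(0.003534584371196625))
rear edge .136 [ 0.71293272 -0.02165557  0.136     ]
```

```bash
cat > sim.py <<'E'
import numpy as np, cv2
C=np.array([.602,-.1245,.067]); n=np.array([-.53,0,.848]); up=np.array([.848,0,.53]); rt=np.array([0,-1.,0])
def barpoly(clk,ztip):  # clk of tip, deg cw from 12
    k=np.radians(clk); u=np.sin(k)*rt+np.cos(k)*up; w=np.cross(n,u)
    pts=[]
    for h in np.linspace(.012,.044,17):
        for s in np.linspace(-.023,.023,25):
            for t in (-.007,.007):
                p=C+n*h+u*s+w*t
                if p[2]>=ztip: pts.append(p[:2])
    return cv2.convexHull((np.array(pts)*1000).astype(np.float32))
def finger(x,y):
    return np.array([[x-7,y-11],[x+7,y-11],[x+7,y+11],[x-7,y+11]],np.float32).reshape(-1,1,2)
def run(path,clk,ztip=.072):
    out=[]
    for a,b in zip(path[:-1],path[1:]):
        for s in np.linspace(0,1,20):
            q=a+(b-a)*s
            while cv2.intersectConvexConvex(barpoly(clk,ztip),finger(*q))[0]>.5 and clk>-400: clk-=1
        out.append((q.round(1),clk))
    return out
E
python3 - <<'E'
from sim import *
for z in (.070,.076):
  p=np.array([[568,-85],[568,-100],[566,-110],[564,-120],[564,-130],[565,-138],[567,-145],[570,-150],[573,-152],[576,-152],[579,-151],[581,-149]],float)
  for o in run(p,15,z): print(*o)
E
```

```text
[ 568. -100.] 15
[ 566. -110.] -29
[ 564. -120.] -71
[ 564. -130.] -82
[ 565. -138.] -88
[ 567. -145.] -97
[ 570. -150.] -109
[ 573. -152.] -118
[ 576. -152.] -129
[ 579. -151.] -140
[ 581. -149.] -151
[ 568. -100.] 15
[ 566. -110.] -29
[ 564. -120.] -71
[ 564. -130.] -82
[ 565. -138.] -88
[ 567. -145.] -97
[ 570. -150.] -109
[ 573. -152.] -118
[ 576. -152.] -129
[ 579. -151.] -140
[ 581. -149.] -151
```

Request:
move_arm(moves=[{"xyz": [5.2, 0, 0], "yaw": 0, "hand": 0}, {"xyz": [5.2, 0, 0], "yaw": 0, "hand": 0}, {"xyz": [5.2, 0, 0], "yaw": 0, "hand": 0}, {"xyz": [5.2, 0, 0], "yaw": 0, "hand": 0}, {"xyz": [0.2, 4, 3], "yaw": 0, "hand": 0}])

```text
t: 10.25
ee_pos: [0.4816, -0.073, 0.3937]
eef_rot: [[-0.003, 1.0, 0.009], [1.0, 0.003, -0.004], [-0.004, 0.009, -1.0]]
force: [1.6, -0.6, -0.3]
width: 0.0853
```

Request:
move_arm(moves=[{"xyz": [0, 0, 5], "yaw": 0, "hand": 0}, {"xyz": [0, 0, 5], "yaw": 0, "hand": 0}, {"xyz": [0, 0, 5], "yaw": 0, "hand": 0}, {"xyz": [0, 0, 0], "yaw": 0, "hand": 0}])

```text
t: 10.75
ee_pos: [0.4779, -0.0781, 0.237]
eef_rot: [[0.003, 1.0, -0.007], [1.0, -0.003, 0.002], [0.002, -0.007, -1.0]]
force: [-0.4, 0.2, 0.6]
width: 0.0853
```

```bash
python3 chk.py 8
python3 - <<'E'
from h import *
cv2.imwrite('pics/w8.png',capture('wrist')[:,:,::-1])
E
```

```text
10.75 [ 0.47794607 -0.07808554  0.23700276] [-0.39410462  0.18775286  0.6008474 ]
16.136692961867347 0.20617702468438756
bar 0 [0.60690488 0.04214154 0.3998671 ] 0.0683453382579617 73.51977553544118 0.24180083408242
bar 1 [0.606937   0.00303528 0.43930874] 0.11521942975857913 75.81759993273639 0.27983801674118736
bar 2 [0.60700119 0.02241129 0.4198001 ] 0.09235417233681975 74.78172826243515 0.2609509108394205
```

View pics/s8.png

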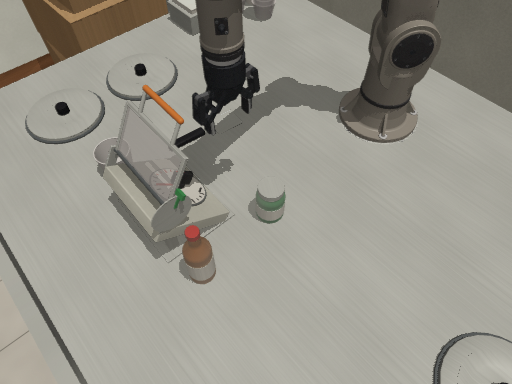

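View pics/w8.png

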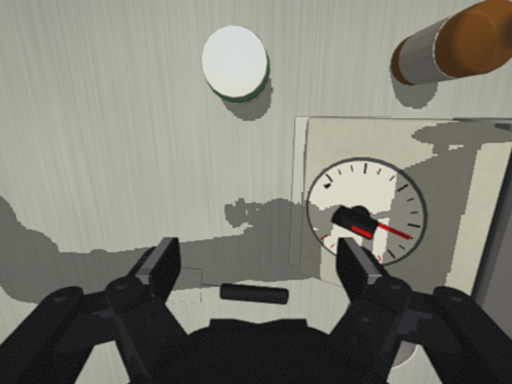

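Run:
```python
from h import *
o=get_obs(); W=cv2.imread('pics/w8.png')
t=lambda u,v:(285+u/7,120+v/7)
cv2.imwrite('pics/w8z.png',cv2.resize(W[145:275,295:440],None,fx=4.5,fy=4.5,interpolation=2))
print('dial',tri(ray('wrist',(366.5,209.5),o),ray('top',t(357.5,234))))
print(plane('wrist',(366.5,209.5),.067,o), plane('wrist',(362,158),.067,o),plane('wrist',(371,262),.067,o))
print('pin',tri(ray('wrist',(327,184),o),ray('top',t(262,352))), tri(ray('wrist',(327,184),o),ray('scene',(200,189.75))))
```

```text
dial (array([ 0.60144794, -0.11788376,  0.08856096]), np.float64(0.011782291715085998))
[ 0.6156422  -0.12266388  0.067     ] [ 0.6032924  -0.05976363  0.067     ] [ 0.62976839 -0.19518617  0.067     ]
pin (array([ 0.56418913, -0.09067317,  0.06738235]), np.float64(0.0025753085429665035)) (array([ 0.56698219, -0.09129952,  0.05830712]), np.float64(0.003191889371879849))
```

View pics/w8z.png

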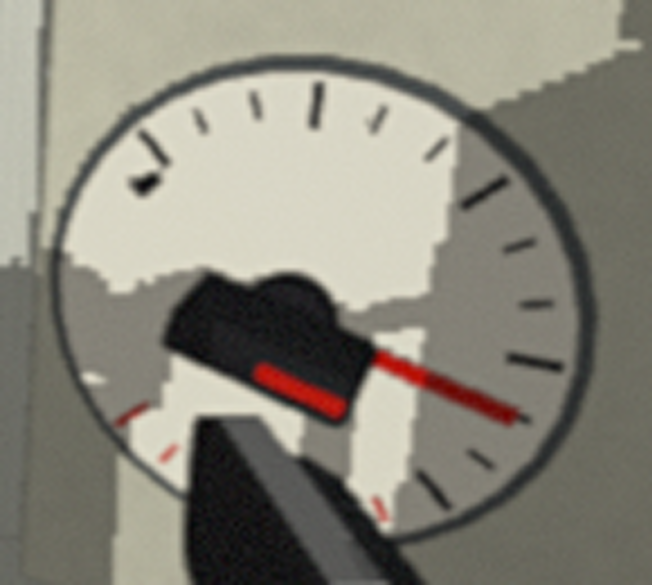

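Run:
```python
from h import *
o=get_obs(); t=lambda u,v:(285+u/7,120+v/7); w=lambda u,v:(295+u/4.5,145+v/4.5)
for nm,a,b in (('9',(315,105),(187,243)),('10.5',(485,193),(240,125)),('7.5',(153,145),(240,352)),('12',(535,363),(363,85)),('tip',(515,418),(407,85))):
  print(nm,tri(ray('wrist',w(*a),o),ray('top',t(*b))))
```

```text
9 (array([ 0.59246802, -0.06423867,  0.10372936]), np.float64(0.001198599217466462))
10.5 (array([ 0.6278809 , -0.08189262,  0.11454924]), np.float64(0.0010760552584091843))
7.5 (array([ 0.56507062, -0.08287837,  0.06782959]), np.float64(0.004322813271664149))
12 (array([ 0.63763595, -0.11893165,  0.125469  ]), np.float64(0.0040891781929144055))
tip (array([ 0.63799062, -0.1338374 ,  0.12174122]), np.float64(0.0031264381795587256))
```

Run:
```python
from h import *
o=get_obs(); t=lambda u,v:(285+u/7,120+v/7); s=lambda u,v:(135+u/8,150+v/8)
for nm,a,b in (('9',(462,408),(187,243)),('8.5',(503,390),(192,283)),('8',(525,370),(206,322)),('7.5',(543,350),(240,352))):
  print(nm,tri(ray('scene',s(*a)),ray('top',t(*b))))
```

```text
9 (array([ 0.60072465, -0.06840912,  0.06914882]), np.float64(0.0010892290850262004))
8.5 (array([ 0.58748277, -0.06923569,  0.0644442 ]), np.float64(0.0007056536062337894))
8 (array([ 0.57599075, -0.07438333,  0.05740756]), np.float64(0.0004716163040004852))
7.5 (array([ 0.56580804, -0.08465732,  0.04728193]), np.float64(0.0040758318945129214))
```

Request:
move_arm(moves=[{"xyz": [0, 0, 4.5], "yaw": 0, "hand": 0}, {"xyz": [-0.2, 2, 3.5], "yaw": 0, "hand": 0}, {"xyz": [0, 2, 3], "yaw": 0, "hand": 0}, {"xyz": [0, 0, 2.5], "yaw": 0, "hand": 0}, {"xyz": [0, 0, 0], "yaw": 0, "hand": 0}])

```text
t: 11.52
ee_pos: [0.5214, -0.0824, 0.1052]
eef_rot: [[0.007, 1.0, -0.0], [1.0, -0.007, 0.0], [0.0, -0.0, -1.0]]
force: [-0.2, 0.2, 0.1]
width: 0.0855
```

```bash
python3 chk.py 9|head -1
python3 - <<'E'
from h import *
cv2.imwrite('pics/w9.png',capture('wrist')[:,:,::-1])
E
```

```text
11.525 [ 0.52139043 -0.08235578  0.10521565] [-0.16530242  0.17620356  0.05176896]
```

View pics/sz9.png

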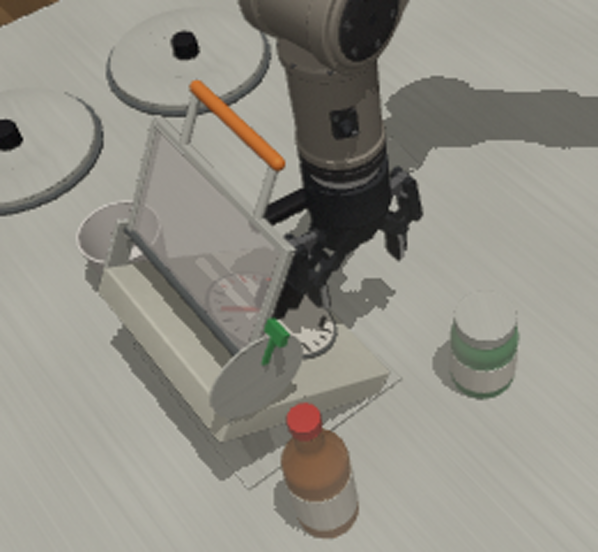

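View pics/w9.png

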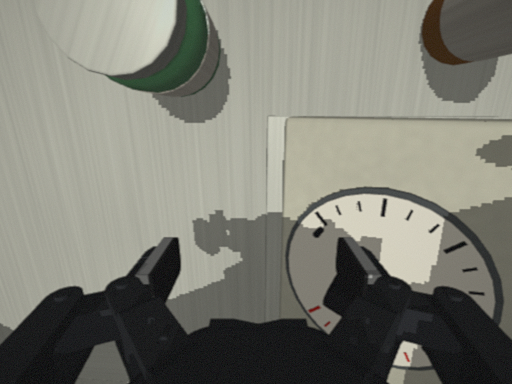

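View pics/t9.png

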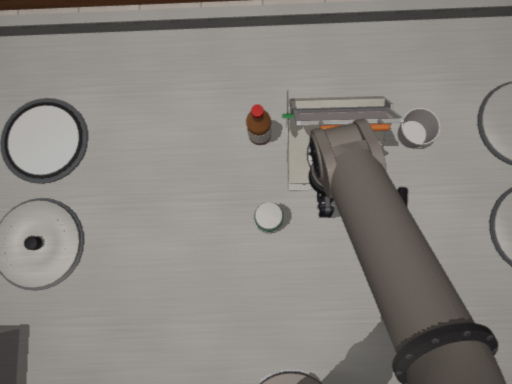

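Request:
move_arm(moves=[{"xyz": [0, -0.2, 1], "yaw": 0, "hand": 0}, {"xyz": [0, 0, 0.8], "yaw": 0, "hand": 0}, {"xyz": [0, 0, 0.7], "yaw": 0, "hand": 0}, {"xyz": [0, 0, 0], "yaw": 0, "hand": 0}])

```text
t: 12.18
ee_pos: [0.5182, -0.0823, 0.0789]
eef_rot: [[0.007, 1.0, -0.002], [1.0, -0.007, 0.0], [0.0, -0.002, -1.0]]
force: [0.2, -0.8, 0.9]
width: 0.0856
```

```bash
python3 chk.py 10|head -1
```

```text
12.175 [ 0.51818742 -0.08228097  0.07890948] [ 0.16144051 -0.77352304  0.91817198]
```

View pics/sz10.png

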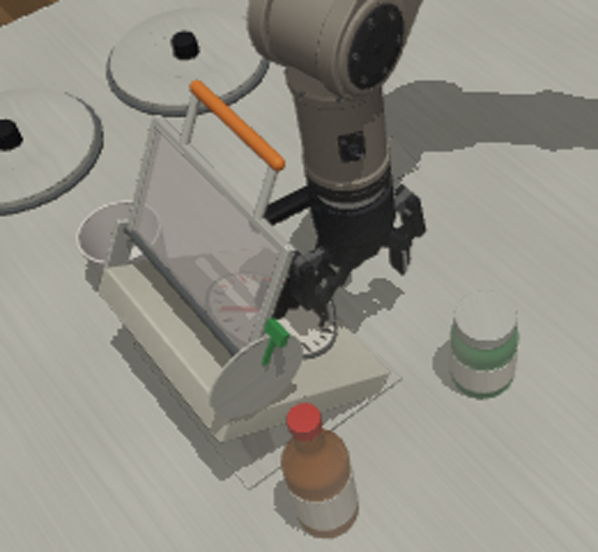

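Request:
move_arm(moves=[{"xyz": [-1, 0, 0], "yaw": 0, "hand": 0}, {"xyz": [-1, -0.1, 0], "yaw": 0, "hand": 0}, {"xyz": [-0.8, -0.2, 0], "yaw": 0, "hand": 0}, {"xyz": [0, 0, 0], "yaw": 0, "hand": 0}])

```text
t: 12.78
ee_pos: [0.5149, -0.111, 0.0794]
eef_rot: [[0.008, 1.0, -0.001], [1.0, -0.008, -0.0], [-0.0, -0.001, -1.0]]
force: [-0.9, 1.0, -0.6]
width: 0.085
```

```bash
python3 chk.py 11|head -1
python3 - <<'E'
from h import *
cv2.imwrite('pics/w11.png',capture('wrist')[:,:,::-1])
E
```

```text
12.775 [ 0.51487065 -0.11102716  0.07937807] [-0.92013422  0.99586605 -0.56621278]
```

View pics/w11.png

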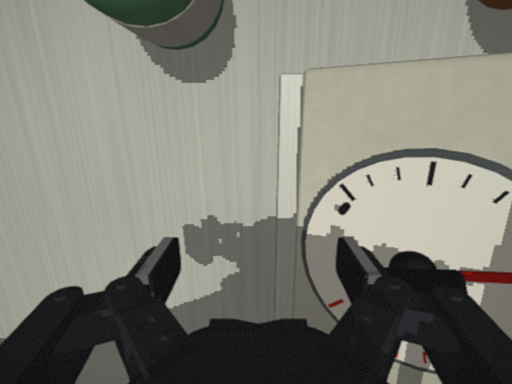

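View pics/sz11.png

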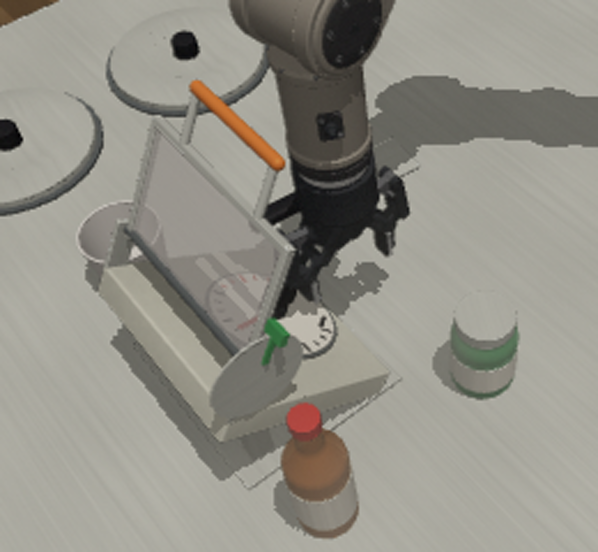

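Request:
move_arm(moves=[{"xyz": [-0.9, -0.1, 0], "yaw": 0, "hand": 0}, {"xyz": [-1, 0, 0], "yaw": 0, "hand": 0}, {"xyz": [-0.8, 0.1, 0], "yaw": 0, "hand": 0}, {"xyz": [0, 0, 0], "yaw": 0, "hand": 0}])

```text
t: 13.42
ee_pos: [0.5148, -0.1386, 0.0796]
eef_rot: [[0.008, 1.0, -0.001], [1.0, -0.008, -0.001], [-0.001, -0.001, -1.0]]
force: [-2.3, 0.8, 0.1]
width: 0.0854
```

```bash
python3 chk.py 12|head -1
python3 - <<'E'
from h import *
cv2.imwrite('pics/w12.png',capture('wrist')[:,:,::-1])
E
```

```text
13.425 [ 0.51483512 -0.13858881  0.07962322] [-2.33849123  0.76836428  0.14017159]
```

View pics/w12.png

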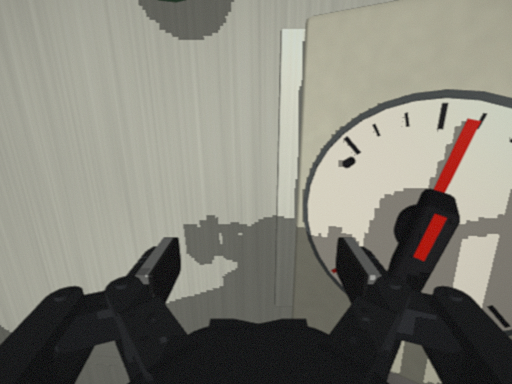

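View pics/sz12.png

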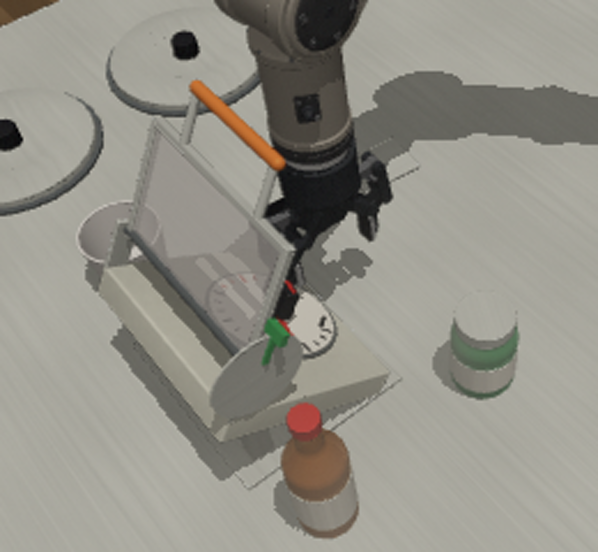

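Request:
move_arm(moves=[{"xyz": [-0.7, 0.3, 0], "yaw": 0, "hand": 0}, {"xyz": [-0.4, 0.4, 0], "yaw": 0, "hand": 0}, {"xyz": [-0.2, 0.4, 0], "yaw": 0, "hand": 0}, {"xyz": [0, 0, 0], "yaw": 0, "hand": 0}])

```text
t: 14.08
ee_pos: [0.5263, -0.1509, 0.0797]
eef_rot: [[0.007, 1.0, -0.0], [1.0, -0.007, -0.0], [-0.0, -0.0, -1.0]]
force: [-3.7, 0.3, 1.0]
width: 0.0853
```

```bash
python3 chk.py 13|head -1
python3 - <<'E'
from h import *
cv2.imwrite('pics/w13.png',capture('wrist')[:,:,::-1])
E
```

```text
14.075 [ 0.52630639 -0.15092083  0.07967944] [-3.72032996  0.337102    1.01062407]
```

View pics/w13.png

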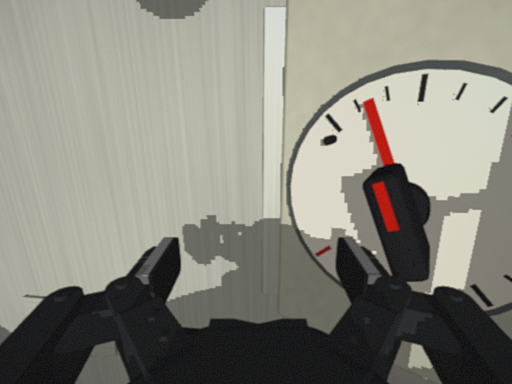

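View pics/sz13.png

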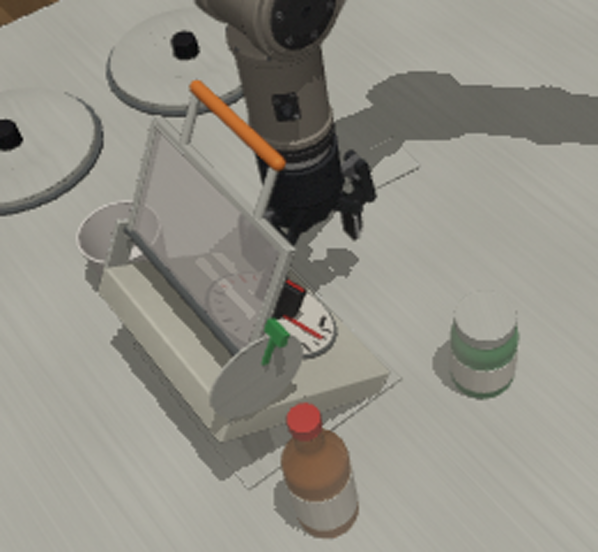

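Request:
move_arm(moves=[{"xyz": [0.1, 0.3, 0], "yaw": 0, "hand": 0}, {"xyz": [0.2, 0.2, 0], "yaw": 0, "hand": 0}, {"xyz": [0, 0, 0], "yaw": 0, "hand": 0}])

```text
t: 14.6
ee_pos: [0.5317, -0.1494, 0.0805]
eef_rot: [[0.009, 1.0, 0.001], [1.0, -0.009, -0.003], [-0.003, 0.001, -1.0]]
force: [-5.5, -2.4, 5.1]
width: 0.0856
```

```bash
python3 chk.py 14
python3 - <<'E'
from h import *
cv2.imwrite('pics/w14.png',capture('wrist')[:,:,::-1])
E
```

```text
14.6 [ 0.5317287  -0.14943051  0.08050979] [-5.49092198 -2.38248114  5.07777802]
-34.50951961470127 0.17507971176036896
bar 0 [0.60683309 0.04242637 0.39942051] 0.06715375469178679 73.4733664381291 0.24139302989152833
bar 1 [0.60657555 0.0033512  0.43930914] 0.11622682115218648 75.74589299822988 0.27992718511301357
bar 2 [0.60670891 0.02284302 0.41880242] 0.09160011691372133 74.66189525855042 0.26006550567381426
```

View pics/w14.png

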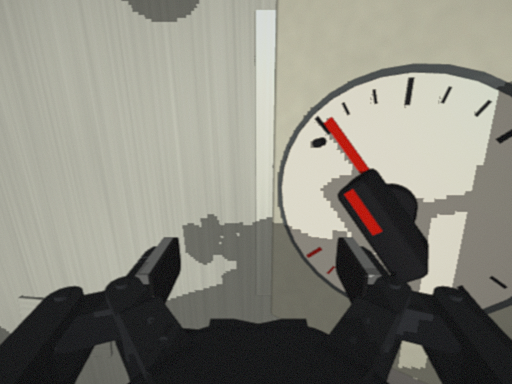

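View pics/sz14.png

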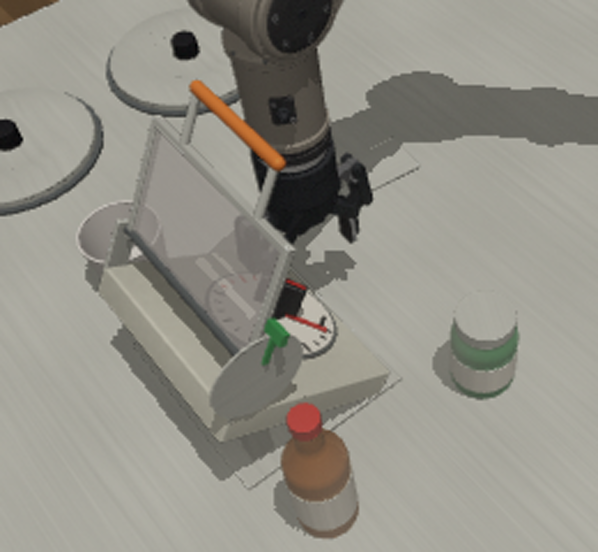

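Request:
move_arm(moves=[{"xyz": [0.15, 0.1, 0], "yaw": 0, "hand": 0}, {"xyz": [0.15, 0.1, 0], "yaw": 0, "hand": 0}, {"xyz": [0, 0, 0], "yaw": 0, "hand": 0}])

```text
t: 15.12
ee_pos: [0.5333, -0.1484, 0.0807]
eef_rot: [[0.011, 1.0, 0.0], [1.0, -0.011, -0.005], [-0.005, 0.0, -1.0]]
force: [-7.7, -6.0, 7.3]
width: 0.0853
```

Run:
```python
from h import *
print(get_obs()['force'])
a=cv2.imread('pics/w14.png');b=capture('wrist')[:,:,::-1];cv2.imwrite('pics/w15.png',b)
cv2.imwrite('pics/w15z.png',np.hstack([cv2.resize(i[90:290,270:450],None,fx=2.2,fy=2.2,interpolation=2) for i in (a,b)]))
```

```text
[-7.66474535 -6.01350734  7.29588537]
```

View pics/w15z.png

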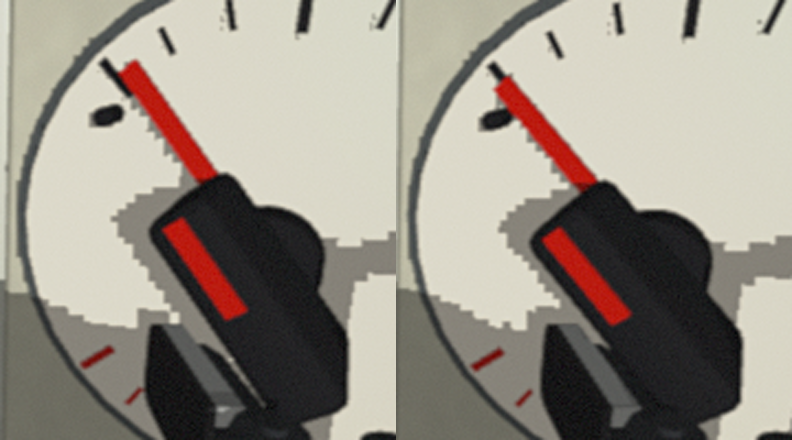

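Request:
move_arm(moves=[{"xyz": [0.15, 0.1, 0], "yaw": 0, "hand": 0}, {"xyz": [0.15, 0.1, 0], "yaw": 0, "hand": 0}, {"xyz": [0, 0, 0], "yaw": 0, "hand": 0}])

```text
t: 15.55
ee_pos: [0.5335, -0.1481, 0.0808]
eef_rot: [[0.014, 1.0, -0.003], [1.0, -0.014, -0.008], [-0.008, -0.003, -1.0]]
force: [-12.8, -10.4, 12.3]
width: 0.0853
```

Run:
```python
from h import *
print(get_obs()['force'],get_obs()['ee_pos'])
a=cv2.imread('pics/w15.png');b=capture('wrist')[:,:,::-1];cv2.imwrite('pics/w16.png',b)
cv2.imwrite('pics/w16z.png',np.hstack([cv2.resize(i[90:290,270:450],None,fx=2.2,fy=2.2,interpolation=2) for i in (a,b)]))
```

```text
[-12.82537008 -10.35014287  12.30795891] [ 0.53354573 -0.14807956  0.08080941]
```

View pics/w16z.png

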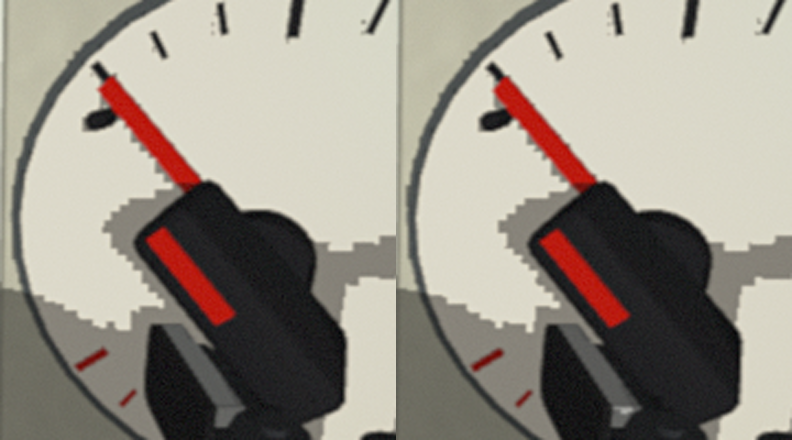

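Request:
move_arm(moves=[{"xyz": [-0.5, -0.4, 0], "yaw": 0, "hand": 0}, {"xyz": [-0.8, -1, 0], "yaw": 0, "hand": 0}, {"xyz": [-0.5, -2, -1], "yaw": 0, "hand": 0}, {"xyz": [0, -2, -2], "yaw": 0, "hand": 0}, {"xyz": [0, -2, -4], "yaw": 0, "hand": 0}])

```text
t: 16.23
ee_pos: [0.4599, -0.1585, 0.1492]
eef_rot: [[0.006, 1.0, -0.002], [1.0, -0.006, 0.002], [0.002, -0.002, -1.0]]
force: [1.1, -0.5, 0.8]
width: 0.0856
```

Request:
move_arm(moves=[{"xyz": [0, -2, -5], "yaw": 0, "hand": 0}, {"xyz": [0, -1, -6], "yaw": 0, "hand": 0}, {"xyz": [-1, 0, -6], "yaw": 0, "hand": 0}, {"xyz": [-5, 0, -5], "yaw": 0, "hand": 0}, {"xyz": [-6, 0, 0], "yaw": 0, "hand": 0}])

```text
t: 16.85
ee_pos: [0.4335, -0.2734, 0.3691]
eef_rot: [[0.003, 1.0, 0.01], [1.0, -0.002, -0.007], [-0.007, 0.01, -1.0]]
force: [1.0, -0.1, -1.0]
width: 0.0855
```

Request:
move_arm(moves=[{"xyz": [-6, 0, 0], "yaw": 0, "hand": 0}, {"xyz": [-6, 0, 0], "yaw": 0, "hand": 0}, {"xyz": [0, 0, 0], "yaw": 0, "hand": 0}, {"xyz": [0, 0, 0], "yaw": 0, "hand": 0}])

```text
t: 17.35
ee_pos: [0.4303, -0.3921, 0.3636]
eef_rot: [[0.006, 1.0, 0.001], [1.0, -0.006, 0.001], [0.001, 0.001, -1.0]]
force: [1.0, 0.2, -0.2]
width: 0.0857
```

```bash
python3 chk.py 20
python3 - <<'E'
import cv2
T=cv2.imread('pics/t20.png'); cv2.imwrite('pics/t20z.png',cv2.resize(T[80:290,235:455],None,fx=2.8,fy=2.8,interpolation=2))
E
```

```text
17.35 [ 0.43027021 -0.39212037  0.36358568] [ 0.99565608  0.2297636  -0.20403765]
36.80841710662633 0.30691541451036547
bar 0 [ 0.58975633 -0.06172441  0.31606621] 0.0010508153232221453 59.92529513908012 0.17110107749437092
bar 1 [ 0.58911424 -0.18403106  0.31859467] 0.0035282235280886145 60.16008221752948 0.17361236592928514
bar 2 [ 0.58924081 -0.12287402  0.31610206] 0.0009155171963204895 59.78216351394542 0.17139097898093303
```

View pics/t20z.png

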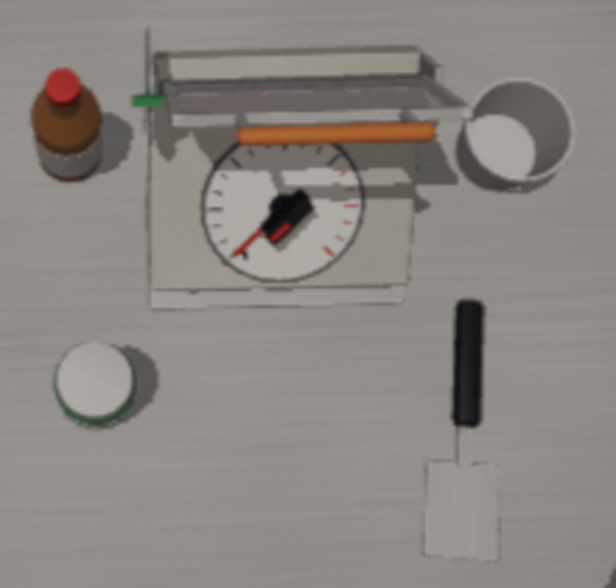

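View pics/sz20.png

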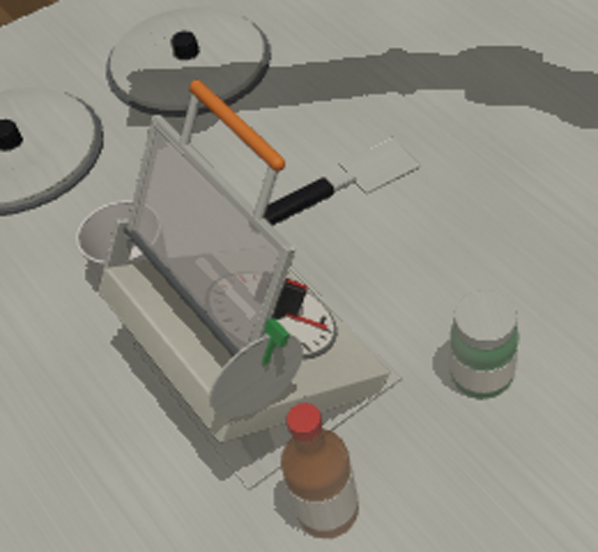

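The pointer rests against the pin (zoomed top view, about (238, 252)). The visor measures 59.9° and the bottle, cup, jar and spade haven't moved, so I'm handing in.

```bash
python3 -c "
from bench import *
print(sign_off())"
```

```text
the job is handed in; nothing more can be done
None
```

The visor is up at its green mark, the peak pointer is home at its zero stop, and the job was handed in at about 17 s.

- **Visor:** I gripped the orange bar, raised it along its arc and let go. Before hand-in, the two fixed cameras put it at about 59.8–60.2°. It held the same angle before and after the knob work.
- **Knob:** With the hand open, I reached in under the visor and pushed the tail of the grip bar anticlockwise with the rear finger. I kept going until the pointer touched the black pin. Another 3 mm of commanded push each way moved the knob no further, and the force rose to about 20 N, which shows it is on the hard stop.
- **Surroundings:** In the last pictures the bottle, cup, jar and spade look where they were at the start. The arm was clear of everything.

**Checks that disagreed:**
- **Bar height:** the cameras first put the bar about 11 mm higher than the arm's arc later showed. That pulled the wrist to about 43 N partway up, and I corrected the path from there.
- **Dial height:** the wrist and top cameras together put the dial about 2–3.5 cm too high, because the two views were too close in angle. I used the scene and top cameras instead.

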